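# Put the heel die away and slide the die case shut

## Robot

A 6-joint arm with a two-finger parallel gripper is mounted at the origin on the work surface. World frame = base frame: x ahead of the robot, y to its left, z up, the work surface at z = 0. Lengths are in mm, angles in rad, forces in N, time in s.
With the tool pointing down it reaches from about 250 to 775 mm from the base axis. Payload 4 kg.
Tool frame: the origin (TCP) lies on the centre line of the jaws, within the pads' length; the fingertips stand ahead of it and the grasp point (between the pads) lies 8 mm behind it (tips_ahead is the z of the fingertips in the tool frame, in mm); z points along the fingers, y is the line along which they close (so a half turn about z gives the same grasp; the last joint's range is limited). The gripper opens to 94 mm and grips with 3 to 60 N. Pads are 16 mm wide; open, the fingers measure 119 mm over their backs; the gripper's body (75 mm by 177 mm) begins 78 mm behind the grasp point.
Start: joints at [1.18, 0.087, 1.371, -0, 1.684, -0.103], TCP at [156.124, 527.397, 189.206] pointing down, gripper open.
Joint ranges: [-3.1, 3.1], [-0.76, 2.03], [0.27, 2.55], [-1.08, 4.22], [0.17, 2.65], [-2.57, 2.57]. Speed limits (rad/s): [2.79, 2.79, 3.14, 3.14, 3.14, 3.14].

## Interface

Orientations are given as a unit quaternion [x, y, z, w].
In Python, from bench import * gives the robot as it stands.
- The arm moves only by the tool jog_arm, never from a script. Its argument "motion" is a list of rows, each a list of 7 numbers: the shift along the tool's x, y, z in mm, then the turn, a rotation vector about the tool's x, y, z in rad, then the opening, from -1 (shut) to 1 (fully open), so that 0 is half open. In form: [[tx, ty, tz, rx, ry, rz, jaw], ...]. A call has 1 to 5 rows; each row shifts and turns the commanded pose from where the row before left it, along the tool's axes as they then stand; what a row does not reach is not made up. A row lasts 1/8 s, in which the tool goes at most 62.5 mm and 10.7 degrees, less where a joint would pass 70% of its speed; a pose out of reach is approached as far as the arm can. A call is refused whole if a number of a shift passes 62.5 or a number of a turn 0.188, either way. A call with a gripper value outside its range is refused whole. The fingers move at their own pace and stop on an object; "grip_force" is the grip in N (left out, the last holds). Time passes only in rows, so rows that do not move let the fingers close. It gives the time, the measured TCP pose, the force, the opening and the grip force at its end, in the units of the state.
- sense(): the state, without advancing time (a new reading comes with each control period).
- read_camera(name): name is "side" or "top"; returns the picture (420x560x3 uint8, blue, green, red); there is no depth.
- camera_info(name): a dict with "camera_matrix" (3x3 intrinsics, pixels), "k1" (the pictures are not rectified: a ray, as slopes to the right and down, at radius r is drawn at 1 + k1 r^2 times it, then the intrinsics apply), "origin" and "rotation" of the camera in the world. Camera axes: x right, y down, z forward; pixel columns grow to the right and rows downward; lengths in mm; the calibration is good to about 2 mm. A picture is of the moment at which its call begins. camera_info takes no time and is no camera call.
- finish_job(): hands the job in; it is judged then, once.
Trained networks look in the newest picture that a camera, given by its name, has taken for a name from the list of things; names that differ only in an ending like _2 or _b are one class to them, and where a whole thing is asked for, a point or a joint stands for the part that bears it (a point fixed in the world has none). Each returns a list of dicts, best first, with "confidence" (0 to 1); they miss things now and then, are a little off and sometimes report something else, mostly with a low value. They report only what shows in the picture. A call takes as long as a camera call. They do not tell look-alikes from the thing itself.
- regions_of(camera, query): "region" (420x560 bool, what is visible of it) and "pixel" ([column, row] in pixels, amid what is visible of it).
The state is a dict: "clock": time; "q": joint angles; "joint_velocities": joint speeds; "effort": joint torques, N m; "eef_pos": TCP position; "tool_rot": TCP orientation; "contact_force": force on the tool from outside, world axes, zero at the start; "moment": the same for the moment, N m; "gripper_width": opening from 0.0 (shut) to 1.0 (fully open); "gripper_force": force on a finger pad.
Only numpy, scipy, OpenCV 4.12 (cv2) and the standard library are available. Lean on these libraries where they do the work, as an engineer would, in place of code of your own. Each camera call takes 0.05 s, during which the arm holds its last target. There are 200 camera calls.

## Task

Put the D-shaped heel die away, standing upright on the floor of the open half of the die case, and then slide the case's door shut: push it gently along its track until its rubber seal is squeezed flat and the door stands hard against the frame, and let go. Do not force the door or drop the die in, and leave the other two dies standing where they are.

Things in the scene. Friction and masses are not known exactly. Their poses are not given: they have to be found in the camera images.
- case: Grey sheet-metal die case fixed to the bench, 220 mm (its x) by 400 mm (its y) by 100 mm high; walls 5 mm. Origin at the centre of its underside, z up. Its -y half is covered by a fixed deck, its +y half is an open well (case x -105 to 105, y 0 to 195 mm). Two track rails run along y at x = +-105 mm, tops at 100 mm.
- well (a point): Centre of the well's floor, 5 mm above the bench, at case x 0, y 90 mm; case axes. With the door open, case y of about 40 to 170 mm is uncovered. Two small steel cutter rings (54 and 44 mm across, 22 mm high) lie on its +x side (case x 35 to 100 mm); the -x side is free. Clear height under the door 85 mm.
- door: Flat steel door on the rails, 200 (x) by 185 (y) by 5 mm, case axes. Origin on its top face, 95 mm above the bench, under the handle's middle; leading edge 165 mm from it towards case +y. Slides along case y only, shuts towards +y, starts 140 to 170 mm open. Needs about 6 N to slide and stays where left; the seal adds up to 4 N over the last 5 mm, then a hard stop. Over 30 N on it is forcing.
- handle (a point): Middle of the top of the door's handle: an upright aluminium bar on the door, 100 mm long (case x), 14 mm thick (case y), 30 mm high, its top 125 mm above the bench; case axes. It starts at case y -125 to -155 mm; with the door shut it is at about case y 15 mm, give or take 6 mm with the jamb. Push its -y face.
- jamb_nominal (a point): Nominal place of the face that the door's seal has when squeezed flat: case x 0, y 180 mm, height 95 mm; case axes. The real frame bar (200 mm long in case x, z 89 to 104 mm, black rubber strip on its -y side) is set by hand and stands up to 6 mm either way along case y from here; this cannot be read off.
- seal (a joint): How far the rubber seal is squeezed by the door, m: 0 free, 0.005 squeezed flat (the door hard against the frame). The shut door keeps it squeezed by its own friction.
- die_heel: The heel die: a D-shaped hand cutting die, one side flat and one side round, 60 mm by 60 mm, dark steel, 20 mm high, with an upright round wooden post 24 mm across on it that ends 72 mm above the underside (straight up to 66 mm). Origin at the centre of its underside, on the post's axis; z up; the flat side is towards its -x. About 0.3 kg.
- die_round: A round die, the largest, 84 mm across, with the same height and post. Origin on the post's axis at the underside. To be left alone.
- die_strap: An oblong die, 80 by 38 mm, with the same height and post. Origin on the post's axis at the underside. To be left alone.
There are look-alikes about, which are no part of the job. What is shaped like the die_heel but red is not meant.

How it is judged (in metres and radians):
On the way:
1. the heel die stands upright on the floor of the well and is let go (x of die_heel in the frame of well between -0.1 and 0.1 m and y of die_heel in the frame of well between -0.09 and 0.1 m and z of die_heel in the frame of well below 0.006 m and angle between die_heel's own z axis and vertical below 0.1 rad and contact force between the fingers and die_heel below 0.1 N and linear speed of die_heel below 0.03 m/s), for 0.2 s.
At the end, for the whole second after the job is handed in: The heel die stands upright (within 0.1 rad) on the floor of the well, and the door is shut and at rest with its seal squeezed by at least 3.5 of its 5 mm (x of die_heel in the frame of well between -0.1 and 0.1 m and y of die_heel in the frame of well between -0.09 and 0.1 m and z of die_heel in the frame of well below 0.006 m and angle between die_heel's own z axis and vertical below 0.1 rad and value of joint seal above 0.0035 m and linear speed of door below 0.005 m/s); the robot touches nothing.
It fails at once if the door is forced: more than 30 N from the robot on it (contact force between any of the arm, the fingers and door above 30 N).
It fails at once if the heel die is dropped into the case (falls faster than 0.5 m/s while not held) (linear speed of die_heel above 0.5 m/s and contact force between the fingers and die_heel below 0.1 N).
It fails at once if the round die is moved by more than 30 mm or tipped (distance of die_round from where it was at the start of the episode above 0.03 m or angle between die_round's own z axis and vertical above 0.5 rad).
It fails at once if the oblong die is moved by more than 30 mm or tipped (distance of die_strap from where it was at the start of the episode above 0.03 m or angle between die_strap's own z axis and vertical above 0.5 rad).
It also fails if it takes over 61 s, if anything falls off the work surface, if the arm or the gripper's body presses on something with over 40 N, if the wrist force passes 120 N, or if a joint passes its speed limit or range.

## Working session

There is one attempt and no reset: what is moved stays moved. The work goes in short steps, Python scripts to look and compute and a tool call to move; the robot and the scene stay as the last step left them, time stands still between calls to the robot, and variables do not carry over. Pictures are saved under pics/ and viewed, at most 10 in all, crops included, and the job is handed in when it is done.

Besides the shell and the picture viewer there is one more tool, called after "Emit:" by a JSON object that holds its "op" and its "data". jog_arm: Moves the arm, as the interface text tells. Its arguments: {"type":"object","properties":{"motion":{"type":"array"},"grip_force":{"type":"number"}},"required":["motion"]}

```bash
mkdir -p pics; ls; cat > h.py <<'E'
from bench import *
import numpy as np, cv2
from scipy.spatial.transform import Rotation as R
def ray(cam,px):
    c=camera_info(cam);K=np.array(c["camera_matrix"]);
    d=(np.array(px,float)-K[:2,2])/[K[0,0],K[1,1]]
    u=d.copy()
    for _ in range(20): u=d/(1+c["k1"]*(u@u))
    Rm=np.array(c["rotation"]);Rm=Rm if Rm.shape==(3,3) else R.from_quat(Rm).as_matrix()
    return np.array(c["origin"],float),Rm@np.array([u[0],u[1],1])
def at_z(cam,px,z):
    o,d=ray(cam,px);return o+d*(z-o[2])/d[2]
def proj(cam,p):
    c=camera_info(cam);K=np.array(c["camera_matrix"]);Rm=np.array(c["rotation"]);Rm=Rm if Rm.shape==(3,3) else R.from_quat(Rm).as_matrix()
    q=Rm.T@(np.array(p,float)-c["origin"]);u=q[:2]/q[2];u=u*(1+c["k1"]*(u@u));return u*[K[0,0],K[1,1]]+K[:2,2]
E
python3 - <<'E'
from h import *
for c in ["top","side"]:
    im=read_camera(c);cv2.imwrite(f"pics/{c}0.png",im);i=camera_info(c);print(c,i)
    for q in ["die_heel","handle","door","case","die_round","die_strap","seal"]:
        try:
            for r in regions_of(c,q):
                ys,xs=np.where(r["region"]);print(c,q,round(r["confidence"],2),np.round(r["pixel"]),len(xs),xs.min(),xs.max(),ys.min(),ys.max())
        except Exception as e: print(q,e)
print(sense())
E
```

```text
pics
top {'camera_matrix': array([[451.44517466,   0.        , 285.43532697],
       [  0.        , 451.44517466, 208.41341539],
       [  0.        ,   0.        ,   1.        ]]), 'k1': -0.10087448310404631, 'origin': array([ 203.23958672,  -59.35651644, 1397.79628347]), 'rotation': array([ 0.71739699, -0.68732475,  0.07662442, -0.08399373])}
top die_heel 0.86 [417. 251.] 330 403 423 241 261
top die_heel 0.82 [389. 215.] 316 381 401 208 227
top handle 0.9 [260. 192.] 3974 221 297 154 230
top handle 0.49 [356. 188.] 512 347 371 181 205
top door 0.69 [258. 192.] 4035 221 296 154 229
top case 0.95 [238. 186.] 9909 162 309 136 241
top die_round 0.68 [355. 191.] 580 346 372 180 205
top die_round 0.63 [389. 215.] 355 381 401 206 227
top die_strap 0.56 [354. 237.] 309 342 367 231 244
top die_strap 0.18 [354. 191.] 534 346 371 180 205
top seal 0.59 [178. 168.] 301 167 190 140 200
side {'camera_matrix': array([[445.9155608 ,   0.        , 279.80527256],
       [  0.        , 445.9155608 , 212.01689397],
       [  0.        ,   0.        ,   1.        ]]), 'k1': 0.021070257469815726, 'origin
[... 584 characters left out ...]
ck': 0.8, 'q': array([ 1.17987145e+00,  8.71633965e-02,  1.37067852e+00, -1.66020780e-05,
        1.68361324e+00, -1.03091938e-01]), 'joint_velocities': array([-0.0005116 , -0.0002066 ,  0.00064025, -0.00049791,  0.00066042,
       -0.00018249]), 'effort': array([ 7.87163517e-04, -3.39992380e+01, -3.02580965e+01,  7.17569771e-02,
        2.35055282e-02,  2.68966937e-05]), 'eef_pos': array([156.14565933, 527.3923314 , 189.23681599]), 'tool_rot': array([1.43421111e-01, 9.89661750e-01, 6.46457306e-05, 2.48073073e-05]), 'contact_force': array([0.02248121, 0.04877623, 0.0153067 ]), 'moment': array([ 0.00268691,  0.0027159 , -0.0375566 ]), 'gripper_force': 0.0, 'gripper_width': 1.0032023829076437}
```

```bash
python3 - <<'E'
import cv2,numpy as np
a=cv2.imread("pics/top0.png")[120:280,140:440];b=cv2.imread("pics/side0.png")
cv2.imwrite("pics/t1.png",cv2.resize(a,(800,427),interpolation=3))
cv2.imwrite("pics/s1.png",cv2.resize(b[90:420,110:410],(545,600),interpolation=3))
E
```

```text
(no output)
```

View pics/t1.png

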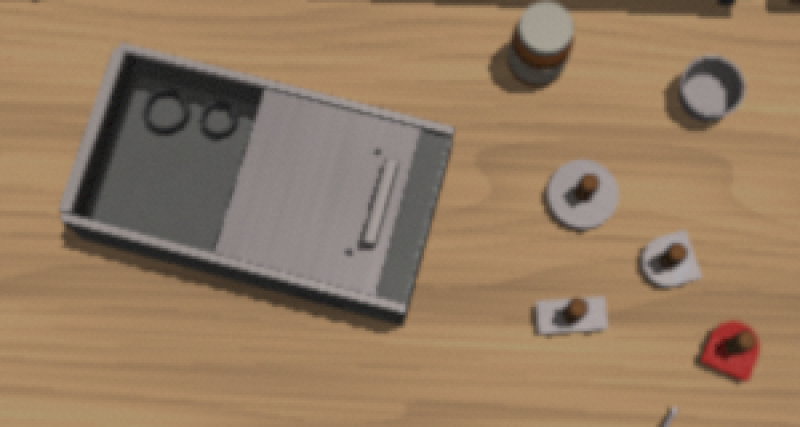

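View pics/s1.png

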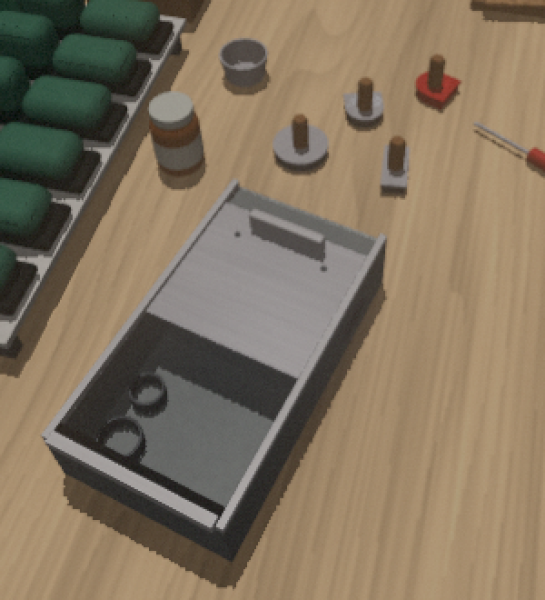

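The top view shows the grey heel die at about (390,216), with its post top at about (393,214). The red look-alike is at (415,252), the round die at (358,192) and the strap die at (355,238). The case is on the left, with the well at its left end and the handle at about (282,196). The side view matches this, with the heel at (312,145).

```bash
python3 - <<'E'
from h import *
f=lambda p:(140+p[0]*.375,120+p[1]*.375)
g=lambda p:(110+p[0]*.5505,90+p[1]*.55)
print("case top corners (top)")
for p in [(121,47),(63,213),(408,312),(452,130)]: print(np.round(at_z("top",f(p),100)))
print("side")
for p in [(45,437),(222,526),(385,238),(236,184)]: print(np.round(at_z("side",g(p),100)))
print("handle ends z125",[np.round(at_z("top",f(p),125)) for p in [(391,160),(368,246)]],[np.round(at_z("side",g(p),125)) for p in [(251,212),(324,243)]])
# posts: top z 72
for n,t,s in [("heel",(674,252),(366,81)),("round",(588,182),(300,118)),("strap",(577,306),(398,140)),("red",(740,338),(437,59))]:
    print(n,np.round(at_z("top",f(t),72)),np.round(at_z("side",g(s),72)))
print("lead edge",[np.round(at_z("top",f(p),95)) for p in [(262,90),(217,250)]])
print("heel plate z20",[np.round(at_z("top",f(p),20)) for p in [(690,234),(701,278),(640,264)]])
print("heel side z20",[np.round(at_z("side",g(p),20)) for p in [(346,104),(382,104),(364,122)]])
# blob of metal of heel plate in both
for c,px in [("top",(389,215)),("side",(312,146))]:
    for r in regions_of(c,"die_heel"):
        if np.hypot(*(r["pixel"]-np.array(px)))<6:
            k=r["region"].astype(np.uint8)*255; ct=cv2.findContours(k,0,1)[0][0]; 
            P=np.array([at_z(c,p[0],20)[:2] for p in ct]);print(c,np.round(P).tolist())
print(R.from_quat(sense()["tool_rot"]).as_matrix().round(3))
E
```

```text
case top corners (top)
[715. 280. 100.]
[514. 326. 100.]
[419. -65. 100.]
[ 629. -106.  100.]
side
[713. 285. 100.]
[507. 329. 100.]
[419. -52. 100.]
[624. -95. 100.]
handle ends z125 [array([584., -39., 125.]), array([485., -19., 125.])] [array([584., -34., 125.]), array([486.,  -8., 125.])]
heel [ 505. -363.   72.] [ 504. -362.   72.]
round [ 583. -265.   72.] [ 581. -262.   72.]
strap [ 438. -253.   72.] [ 436. -250.   72.]
red [ 409. -437.   72.] [ 407. -436.   72.]
lead edge [array([670., 113.,  95.]), array([480., 150.,  95.])]
heel plate z20 [array([ 539., -394.,   20.]), array([ 487., -407.,   20.]), array([ 501., -335.,   20.])]
heel side z20 [array([ 533., -361.,   20.]), array([ 479., -374.,   20.]), array([ 498., -328.,   20.])]
top [[538.0, -376.0], [534.0, -373.0], [534.0, -370.0], [534.0, -367.0], [534.0, -363.0], [534.0, -360.0], [530.0, -357.0], [530.0, -354.0], [530.0, -351.0], [527.0, -347.0], [523.0, -344.0], [523.0, -341.0], [520.0, -341.0], [517.0, -338.0], [513.0, -338.0], [510.0, -338.0], [507.0, -338.0], [504.0, -338.0], [501.0, -338.0], [497.0, -338.0], [494
[... 1295 characters left out ...]
498.0, -320.0], [495.0, -321.0], [492.0, -322.0], [490.0, -322.0], [488.0, -327.0], [485.0, -328.0], [482.0, -328.0], [480.0, -333.0], [478.0, -337.0], [479.0, -341.0], [477.0, -346.0], [478.0, -350.0], [479.0, -354.0], [479.0, -358.0], [477.0, -362.0], [478.0, -366.0], [479.0, -370.0], [480.0, -374.0], [480.0, -378.0], [481.0, -383.0], [485.0, -386.0], [486.0, -390.0], [486.0, -394.0], [487.0, -398.0], [491.0, -402.0], [494.0, -401.0], [496.0, -401.0], [500.0, -404.0], [504.0, -408.0], [504.0, -412.0], [505.0, -416.0], [506.0, -420.0], [507.0, -425.0], [511.0, -428.0], [514.0, -432.0], [517.0, -431.0], [520.0, -431.0]]
[[-0.959  0.284  0.   ]
 [ 0.284  0.959  0.   ]
 [-0.     0.    -1.   ]]
```

```bash
python3 - <<'E'
import cv2
a=cv2.imread("pics/top0.png")[170:275,335:435];b=cv2.imread("pics/side0.png")[110:210,250:370]
import numpy as np
a=cv2.resize(a,(400,420),interpolation=0);b=cv2.resize(b,(400,420),interpolation=0)
cv2.imwrite("pics/z.png",np.hstack([a,b]))
E
```

```text
(no output)
```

View pics/z.png

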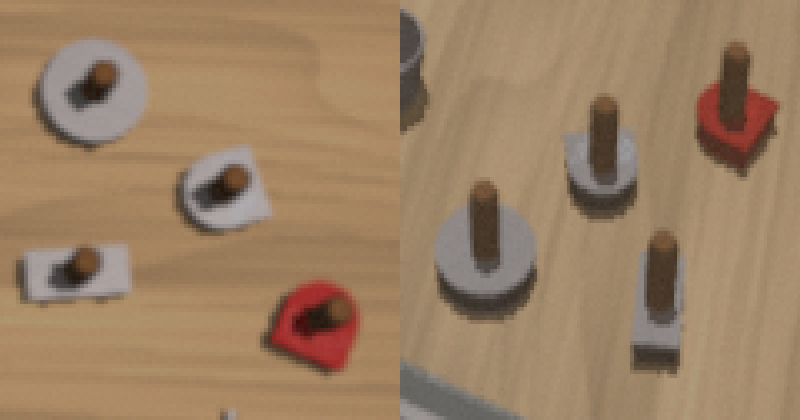

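Emit:
{"op": "jog_arm", "data": {"motion": [[-36,-47,0,0,0,0,1],[-36,-47,0,0,0,0,1],[-36,-47,0,0,0,0,1],[-36,-47,0,0,0,0,1],[-36,-47,0,0,0,0,1]], "grip_force": 20}}

```text
clock: 1.52
eef_pos: [262.3, 249.3, 189.4]
tool_rot: [0.143, 0.99, 0.0, 0.001]
contact_force: [0.7, -0.5, 0.2]
gripper_width: 1.001
gripper_force: 0.0
```

Emit:
{"op": "jog_arm", "data": {"motion": [[-36,-47,0,0,0,0,1],[-36,-47,0,0,0,0,1],[-36,-47,0,0,0,0,1],[-36,-47,0,0,0,0,1],[-36,-47,0,0,0,0,1]]}}

```text
clock: 2.15
eef_pos: [368.3, -27.4, 189.6]
tool_rot: [0.144, 0.99, 0.0, 0.001]
contact_force: [0.2, 1.0, -0.6]
gripper_width: 0.998
gripper_force: 0.0
```

Emit:
{"op": "jog_arm", "data": {"motion": [[-36,-47,0,0,0,0,1],[-36,-47,0,0,0,0,1],[-36,-47,0,0,0,0,1],[-36,-47,0,0,0,0,1],[0,0,0,0,0,0,1]]}}

```text
clock: 2.78
eef_pos: [452.7, -249.6, 187.4]
tool_rot: [0.146, 0.989, 0.0, -0.001]
contact_force: [-0.5, -0.6, 0.1]
gripper_width: 1.004
gripper_force: 0.0
```

```bash
cat >> h.py <<'E'
def to(p):
    s=sense();M=R.from_quat(s["tool_rot"]).as_matrix()
    print("clock",round(s["clock"],2),"pos",s["eef_pos"].round(1),"rot\n",M.round(3),"F",s["contact_force"].round(1),"\nq",s["q"].round(2))
    print("tool shift",(M.T@(np.array(p)-s["eef_pos"])).round(1), {k:v for k,v in s.items() if "tip" in k})
E
python3 - <<'E'
from h import *
import bench
print([n for n in dir(bench) if "tip" in n], getattr(bench,"tips_ahead",None))
to([505,-363,140])
E
```

```text
['tips_ahead'] 11.0
clock 2.77 pos [ 452.7 -249.6  187.4] rot
 [[-0.958  0.288 -0.003]
 [ 0.288  0.958  0.001]
 [ 0.003  0.    -1.   ]] F [-0.5 -0.6  0.1] 
q [-0.61  0.02  1.45 -0.    1.68 -1.89]
tool shift [-82.8 -93.6  47.1] {}
```

Emit:
{"op": "jog_arm", "data": {"motion": [[-28,-31,0,0,0,0,1],[-28,-31,0,0,0,0,1],[-27,-31,7,0,0,0,1],[0,0,40,0,0,0,1],[0,0,0,0,0,0,1]]}}

```text
clock: 3.4
eef_pos: [503.9, -356.7, 138.2]
tool_rot: [0.143, 0.99, 0.003, -0.004]
contact_force: [-0.7, 0.6, -0.5]
gripper_width: 0.998
gripper_force: 0.0
```

```bash
python3 - <<'E'
from h import *
to([505,-363,41])
ims=[]
for c in ["top","side"]:
    im=read_camera(c);u,v=proj(c,[505,-363,60]).astype(int);im=im[max(v-50,0):v+50,u-50:u+50];ims.append(cv2.resize(im,(400,400),interpolation=3))
cv2.imwrite("pics/g.png",np.hstack(ims))
E
```

```text
clock 3.4 pos [ 503.9 -356.7  138.2] rot
 [[-0.959  0.283 -0.006]
 [ 0.283  0.959  0.006]
 [ 0.008  0.004 -1.   ]] F [-0.7  0.6 -0.5] 
q [-0.71  0.26  1.27  0.    1.62 -1.99]
tool shift [-3.6 -6.1 97.2] {}
```

View pics/g.png

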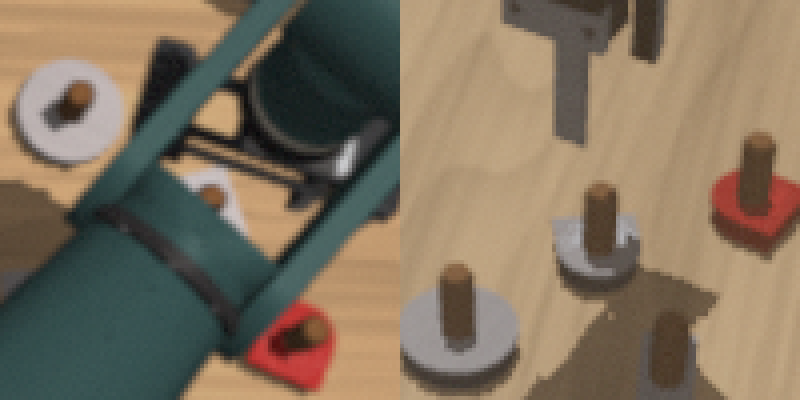

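In the side view (right half), the open fingers stand above the heel die, whose post is at crop (600,215). The round die is at lower left and the strap die at the bottom, both clear of the fingers.

Emit:
{"op": "jog_arm", "data": {"motion": [[-3,-5,20,0,0,0,1],[0,0,30,0,0,0,1],[0,0,30,0,0,0,1],[0,0,15,0,0,0,1],[0,0,0,0,0,0,1]]}}

```text
clock: 4.12
eef_pos: [506.8, -364.4, 46.1]
tool_rot: [0.143, 0.99, 0.001, -0.001]
contact_force: [-0.1, -0.4, -0.3]
gripper_width: 1.002
gripper_force: 0.0
```

```bash
python3 - <<'E'
from h import *
to([505,-363,41])
E
```

```text
clock 4.12 pos [ 506.8 -364.4   46.1] rot
 [[-0.959  0.284 -0.002]
 [ 0.284  0.959  0.001]
 [ 0.002  0.001 -1.   ]] F [-0.1 -0.4 -0.3] 
q [-0.71  0.32  1.39  0.    1.44 -2.  ]
tool shift [2.1 0.9 5.1] {}
```

Emit:
{"op": "jog_arm", "data": {"motion": [[2,1,3,0,0,0,0.3],[0,0,0,0,0,0,-0.3],[0,0,0,0,0,0,-1],[0,0,0,0,0,0,-1],[0,0,0,0,0,0,-1]], "grip_force": 25}}

```text
clock: 4.75
eef_pos: [505.7, -363.5, 44.3]
tool_rot: [0.143, 0.99, -0.0, 0.0]
contact_force: [0.8, -0.5, 0.1]
gripper_width: 0.506
gripper_force: 0.0
```

Emit:
{"op": "jog_arm", "data": {"motion": [[0,0,0,0,0,0,-1],[0,0,0,0,0,0,-1],[0,0,-5,0,0,0,-1],[0,0,-15,0,0,0,-1],[0,0,0,0,0,0,-1]]}}

```text
clock: 5.38
eef_pos: [506.8, -364.2, 66.3]
tool_rot: [0.143, 0.99, -0.001, 0.002]
contact_force: [0.2, 0.4, -2.5]
gripper_width: 0.244
gripper_force: 25.0
```

Emit:
{"op": "jog_arm", "data": {"motion": [[0,0,-25,0,0,0,-1],[0,0,-35,0,0,0,-1],[0,0,-35,0,0,0,-1],[0,0,-30,0,0,0,-1],[0,0,-10,0,0,0,-1]]}}

```text
clock: 6.0
eef_pos: [506.5, -364.1, 201.9]
tool_rot: [0.143, 0.99, -0.001, 0.002]
contact_force: [0.8, 0.0, -2.0]
gripper_width: 0.244
gripper_force: 25.0
```

Emit:
{"op": "jog_arm", "data": {"motion": [[5,25,0,0,0,0,-1],[10,45,0,0,0,0,-1],[10,45,0,0,0,0,-1],[10,45,0,0,0,0,-1],[10,45,0,0,0,0,-1]]}}

```text
clock: 6.62
eef_pos: [519.4, -150.8, 197.0]
tool_rot: [0.143, 0.99, 0.001, -0.002]
contact_force: [0.5, -0.5, -2.6]
gripper_width: 0.242
gripper_force: 25.0
```

Emit:
{"op": "jog_arm", "data": {"motion": [[10,45,0,0,0,0,-1],[10,45,0,0,0,0,-1],[10,45,0,0,0,0,-1],[10,45,0,0,0,0,-1],[10,45,0,0,0,0,-1]]}}

```text
clock: 7.25
eef_pos: [534.7, 78.5, 197.1]
tool_rot: [0.143, 0.99, 0.0, -0.002]
contact_force: [-0.6, -1.5, -2.6]
gripper_width: 0.241
gripper_force: 25.0
```

Emit:
{"op": "jog_arm", "data": {"motion": [[10,45,0,0,0,0,-1],[10,45,0,0,0,0,-1],[5,25,0,0,0,0,-1],[0,0,0,0,0,0,-1],[0,0,0,0,0,0,-1]]}}

```text
clock: 7.88
eef_pos: [544.1, 193.0, 197.9]
tool_rot: [0.143, 0.99, -0.001, -0.001]
contact_force: [0.9, -0.8, -1.9]
gripper_width: 0.242
gripper_force: 25.0
```

```bash
python3 - <<'E'
from h import *
to([552,220,140])
ims=[]
for c in ["top","side"]:
    im=read_camera(c);u,v=proj(c,[560,180,60]).astype(int);v0=max(v-80,0);im=im[v0:v0+160,u-80:u+80];ims.append(cv2.resize(im,(400,400),interpolation=3));print(u-80,v0)
cv2.imwrite("pics/p.png",np.hstack(ims))
E
```

```text
clock 7.88 pos [544.1 193.  197.9] rot
 [[-0.959  0.283 -0.002]
 [ 0.283  0.959 -0.001]
 [ 0.002 -0.002 -1.   ]] F [ 0.9 -0.8 -1.9] 
q [ 0.24  0.15  1.29 -0.    1.71 -1.04]
tool shift [-0.  28.2 57.8] {}
135 110
151 227
```

View pics/p.png

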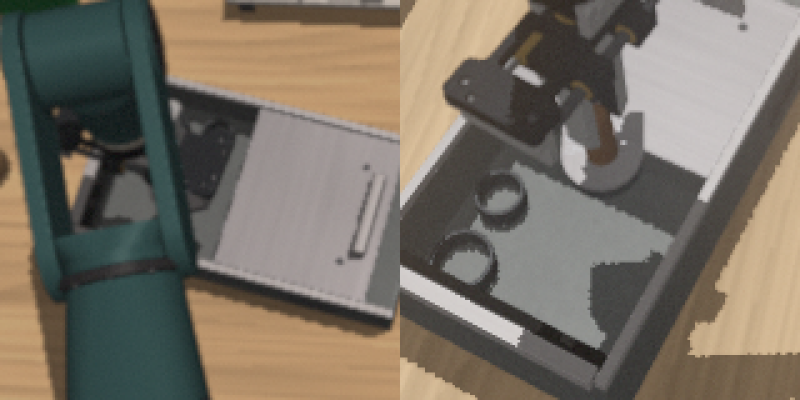

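The heel die is held upright above the well, at side-crop (600,140), and the −x side of the floor is free.

Emit:
{"op": "jog_arm", "data": {"motion": [[0,28,0,0,0,0,-1],[0,0,30,0,0,0,-1],[0,0,40,0,0,0,-1],[0,0,25,0,0,0,-1],[0,0,0,0,0,0,-1]]}}

```text
clock: 8.6
eef_pos: [551.3, 218.5, 101.3]
tool_rot: [0.144, 0.99, -0.001, -0.003]
contact_force: [-0.5, -0.7, -2.5]
gripper_width: 0.243
gripper_force: 25.0
```

Emit:
{"op": "jog_arm", "data": {"motion": [[0,0,15,0,0,0,-1],[0,0,15,0,0,0,-1],[0,0,10,0,0,0,-1],[0,0,3,0,0,0,-1],[0,0,0,0,0,0,-1]]}}

```text
clock: 9.22
eef_pos: [553.2, 220.1, 61.1]
tool_rot: [0.143, 0.99, 0.0, -0.0]
contact_force: [0.3, -0.5, -2.0]
gripper_width: 0.245
gripper_force: 25.0
```

Emit:
{"op": "jog_arm", "data": {"motion": [[0,0,4,0,0,0,-1],[0,0,3,0,0,0,-1],[0,0,1,0,0,0,-1],[0,0,0,0,0,0,-1],[0,0,0,0,0,0,-1]]}}

```text
clock: 9.85
eef_pos: [553.3, 220.1, 53.4]
tool_rot: [0.143, 0.99, 0.0, 0.0]
contact_force: [-0.0, 0.1, -2.1]
gripper_width: 0.239
gripper_force: 25.0
```

Emit:
{"op": "jog_arm", "data": {"motion": [[0,0,1,0,0,0,-1],[0,0,1,0,0,0,-1],[0,0,0,0,0,0,-1]]}}

```text
clock: 10.22
eef_pos: [553.1, 220.0, 51.0]
tool_rot: [0.143, 0.99, -0.0, -0.0]
contact_force: [0.8, -0.2, -2.6]
gripper_width: 0.24
gripper_force: 25.0
```

Emit:
{"op": "jog_arm", "data": {"motion": [[0,0,1,0,0,0,-1],[0,0,1,0,0,0,-1],[0,0,0,0,0,0,-1]]}}

```text
clock: 10.6
eef_pos: [553.5, 220.0, 50.2]
tool_rot: [0.143, 0.99, 0.0, 0.0]
contact_force: [-1.8, -1.8, 2.5]
gripper_width: 0.241
gripper_force: 25.0
```

The upward force shows the die is on the floor, so I'm releasing it.

Emit:
{"op": "jog_arm", "data": {"motion": [[0,0,0,0,0,0,-0.3],[0,0,0,0,0,0,-0.1],[0,0,0,0,0,0,0.0],[0,0,0,0,0,0,0.1],[0,0,0,0,0,0,0.1]]}}

```text
clock: 11.22
eef_pos: [553.3, 220.1, 49.1]
tool_rot: [0.143, 0.99, 0.0, 0.0]
contact_force: [0.2, 0.4, -0.5]
gripper_width: 0.55
gripper_force: 0.0
```

Emit:
{"op": "jog_arm", "data": {"motion": [[0,0,-20,0,0,0,0.1],[0,0,-40,0,0,0,0.1],[0,0,-50,0,0,0,0.1],[0,0,-25,0,0,0,0.1],[0,0,0,0,0,0,-1]]}}

```text
clock: 11.85
eef_pos: [554.7, 220.5, 187.2]
tool_rot: [0.143, 0.99, 0.001, 0.003]
contact_force: [-0.1, 0.7, 1.0]
gripper_width: 0.479
gripper_force: 0.0
```

```bash
python3 - <<'E'
from h import *
to([487,-213,180])
im=read_camera("side");cv2.imwrite("pics/r.png",cv2.resize(im[150:400,110:410],(720,600),interpolation=3))
E
```

```text
clock 11.85 pos [554.7 220.5 187.2] rot
 [[-0.959  0.284  0.006]
 [ 0.284  0.959  0.002]
 [-0.005  0.003 -1.   ]] F [-0.1  0.7  1. ] 
q [ 0.28  0.19  1.26  0.    1.69 -1.  ]
tool shift [ -58.1 -434.9    6.1] {}
```

View pics/r.png

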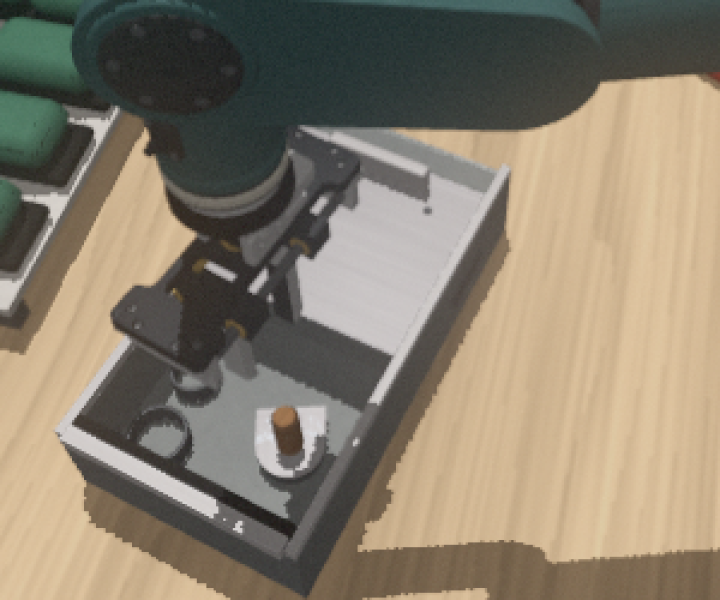

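The heel die stands upright in the well at crop (288,440), and the handle is clear. Next I go behind the handle with the fingers shut.

Emit:
{"op": "jog_arm", "data": {"motion": [[0,0,0,0,0,-0.06,-1],[-6,-45,0,0,0,0,-1],[-6,-45,0,0,0,0,-1],[-6,-45,0,0,0,0,-1],[-6,-45,0,0,0,0,-1]]}}

```text
clock: 12.52
eef_pos: [534.4, 38.0, 181.2]
tool_rot: [0.114, 0.994, -0.0, -0.002]
contact_force: [0.3, -0.2, 0.5]
gripper_width: 0.008
gripper_force: 0.0
```

Emit:
{"op": "jog_arm", "data": {"motion": [[-6,-45,0,0,0,0,-1],[-6,-45,0,0,0,0,-1],[0,-13,0,0,0,0,-1],[0,0,0,0,0,0,-1],[0,0,0,0,0,0,-1]]}}

```text
clock: 13.15
eef_pos: [524.3, -62.4, 183.5]
tool_rot: [0.113, 0.994, 0.0, -0.001]
contact_force: [-0.2, -0.3, 0.1]
gripper_width: 0.002
gripper_force: 0.0
```

```bash
python3 - <<'E'
from h import *
to([526,-64,118])
E
```

```text
clock 13.15 pos [524.3 -62.4 183.5] rot
 [[-0.974  0.224 -0.001]
 [ 0.224  0.974  0.001]
 [ 0.001  0.001 -1.   ]] F [-0.2 -0.3  0.1] 
q [-0.23  0.04  1.43  0.    1.67 -1.57]
tool shift [-2.1 -1.2 65.5] {}
```

Emit:
{"op": "jog_arm", "data": {"motion": [[-2,-1,25,0,0,0,-1],[0,0,25,0,0,0,-1],[0,0,14,0,0,0,-1],[0,0,0,0,0,0,-1],[0,0,0,0,0,0,-1]]}}

```text
clock: 13.78
eef_pos: [526.8, -65.0, 121.3]
tool_rot: [0.113, 0.994, -0.0, 0.001]
contact_force: [-0.0, 0.3, 0.3]
gripper_width: 0.006
gripper_force: 0.0
```

```bash
python3 - <<'E'
from h import *
to([526,-64,118])
im=read_camera("side");u,v=proj("side",[530,-40,110]).astype(int);cv2.imwrite("pics/d.png",cv2.resize(im[v-60:v+60,u-70:u+70],(700,600),interpolation=3))
E
```

```text
clock 13.78 pos [526.8 -65.  121.3] rot
 [[-0.974  0.225  0.002]
 [ 0.225  0.974 -0.   ]
 [-0.002  0.    -1.   ]] F [-0.   0.3  0.3] 
q [-0.23  0.07  1.53  0.    1.55 -1.57]
tool shift [1.  0.7 3.2] {}
```

View pics/d.png

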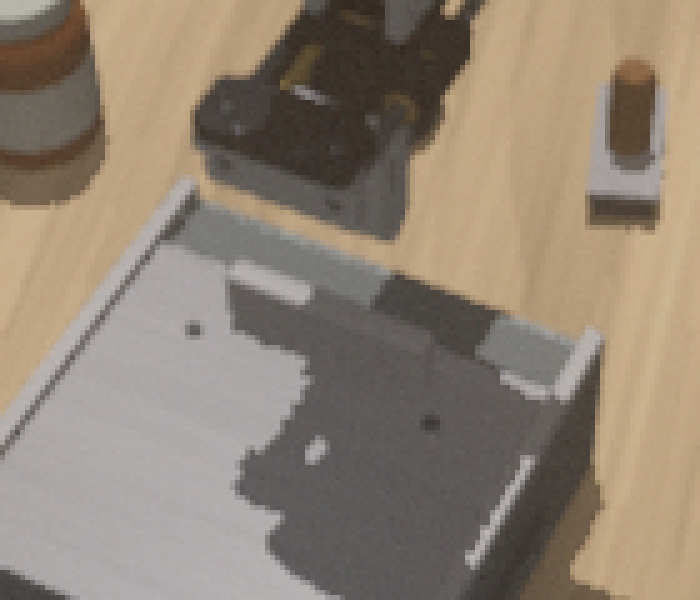

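The side view shows the gripper behind the handle, whose lit end is at crop (270,280). The fingers are hidden behind the gripper body.

Emit:
{"op": "jog_arm", "data": {"motion": [[0,0,3,0,0,0,-1],[0,4,0,0,0,0,-1],[0,4,0,0,0,0,-1],[0,2,0,0,0,0,-1],[0,2,0,0,0,0,-1]]}}

```text
clock: 14.45
eef_pos: [528.9, -53.3, 117.2]
tool_rot: [0.114, 0.994, 0.0, 0.0]
contact_force: [0.2, -0.7, 0.5]
gripper_width: 0.005
gripper_force: 0.0
```

Emit:
{"op": "jog_arm", "data": {"motion": [[0,2,0,0,0,0,-1],[0,2,0,0,0,0,-1],[0,2,0,0,0,0,-1],[0,2,0,0,0,0,-1],[0,2,0,0,0,0,-1]]}}

```text
clock: 15.08
eef_pos: [531.1, -43.6, 117.2]
tool_rot: [0.114, 0.994, 0.0, -0.0]
contact_force: [0.1, -0.0, -0.5]
gripper_width: 0.007
gripper_force: 0.0
```

Emit:
{"op": "jog_arm", "data": {"motion": [[0,2,0,0,0,0,-1],[0,2,0,0,0,0,-1],[0,2,0,0,0,0,-1],[0,2,0,0,0,0,-1],[0,2,0,0,0,0,-1]]}}

```text
clock: 15.7
eef_pos: [533.4, -33.9, 117.2]
tool_rot: [0.114, 0.994, 0.0, 0.0]
contact_force: [-0.4, -0.1, 0.6]
gripper_width: 0.0
gripper_force: 0.0
```

Emit:
{"op": "jog_arm", "data": {"motion": [[0,2,0,0,0,0,-1],[0,2,0,0,0,0,-1],[0,2,0,0,0,0,-1],[0,2,0,0,0,0,-1],[0,2,0,0,0,0,-1]]}}

```text
clock: 16.32
eef_pos: [535.6, -24.1, 117.2]
tool_rot: [0.114, 0.994, 0.0, 0.0]
contact_force: [0.1, 0.3, -0.1]
gripper_width: 0.008
gripper_force: 0.0
```

```bash
python3 - <<'E'
from h import *
for c in ["side","top"]:
    im=read_camera(c);cv2.imwrite(f"pics/e_{c}.png",im)
    for q in ["handle","door"]:
      for r in regions_of(c,q)[:2]:
        ys,xs=np.where(r["region"]);print(c,q,round(r["confidence"],2),np.round(r["pixel"]),len(xs),xs.min(),xs.max(),ys.min(),ys.max())
a=cv2.imread("pics/e_side.png");u,v=proj("side",[545,0,110]).astype(int);print(u,v)
b=cv2.imread("pics/e_top.png")
cv2.imwrite("pics/e.png",np.hstack([cv2.resize(a[v-60:v+60,u-60:u+60],(400,400),interpolation=3),cv2.resize(b[140:240,210:310],(400,400),interpolation=3)]))
E
```

```text
side handle 0.62 [253. 248.] 6573 191 310 205 298
side handle 0.47 [232. 292.] 19368 133 321 200 398
side door 0.94 [254. 247.] 6701 190 311 205 298
top handle 0.75 [252. 200.] 1450 222 285 154 217
top door 0.78 [249. 196.] 1620 221 286 153 218
261 225
```

View pics/e.png

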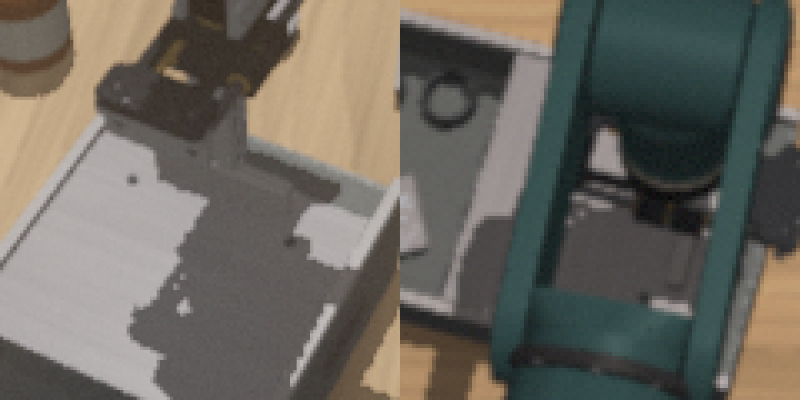

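The door hasn't moved yet (same region extents). The fingers, at side-crop (230,130), come down just behind the handle, so I keep creeping.

Emit:
{"op": "jog_arm", "data": {"motion": [[0,2,0,0,0,0,-1],[0,2,0,0,0,0,-1],[0,2,0,0,0,0,-1]]}}

```text
clock: 17.0
eef_pos: [537.0, -18.3, 117.2]
tool_rot: [0.114, 0.994, 0.0, 0.0]
contact_force: [-0.2, -0.0, -0.4]
gripper_width: 0.006
gripper_force: 0.0
```

```bash
python3 - <<'E'
from h import *
a=cv2.imread("pics/side0.png");b=cv2.imread("pics/top0.png");e=cv2.cvtColor
# intensity along case y through handle mid, at z=125 and expected
for c,im in [("side",a),("top",b)]:
    g=e(im,6)
    print(c,[(int(o),int(np.mean([cv2.getRectSubPix(g,(1,1),tuple(map(float,proj(c,[568+.974*x+.226*y,113-.226*x+.974*y,125]))))[0,0] for x in (-30,-15,0,15,30)]))) for y in range(-175,-95,3) for o in [y]])
M=[568,113]
p=np.array(sense()["eef_pos"][:2])-M;print("tcp case",p@[.974,-.226],p@[.226,.974])
E
```

```text
side [(-175, 141), (-172, 132), (-169, 119), (-166, 108), (-163, 101), (-160, 102), (-157, 101), (-154, 101), (-151, 102), (-148, 122), (-145, 145), (-142, 150), (-139, 148), (-136, 121), (-133, 84), (-130, 76), (-127, 76), (-124, 76), (-121, 76), (-118, 76), (-115, 76), (-112, 88), (-109, 123), (-106, 140), (-103, 141), (-100, 142), (-97, 143)]
top [(-175, 93), (-172, 92), (-169, 97), (-166, 117), (-163, 137), (-160, 143), (-157, 139), (-154, 120), (-151, 120), (-148, 149), (-145, 155), (-142, 144), (-139, 117), (-136, 95), (-133, 120), (-130, 137), (-127, 140), (-124, 139), (-121, 139), (-118, 139), (-115, 139), (-112, 139), (-109, 138), (-106, 139), (-103, 138), (-100, 137), (-97, 135)]
tcp case -0.5469446694823468 -134.8684544456052
```

```bash
python3 - <<'E'
from h import *
W=lambda x,y,z:[568+.974*x+.226*y,113-.226*x+.974*y,z]
s=sense();p=s["eef_pos"];M=R.from_quat(s["tool_rot"]).as_matrix()
outs=[]
for c in ["side","top"]:
    im=read_camera(c);cv2.imwrite(f"pics/f_{c}.png",im)
    u0,v0=proj(c,W(0,-130,110)).astype(int)-[40,50]
    cr=cv2.resize(im[v0:v0+100,u0:u0+80],(400,500),interpolation=3)
    def P(q): return tuple(((proj(c,q)-[u0,v0]+.5)*5).astype(int))
    for zz,col in [(125,(0,255,0)),(95,(0,160,0))]:
        cv2.polylines(cr,[np.array([P(W(x,y,zz)) for x,y in [(-50,-149.5),(50,-149.5),(50,-135.5),(-50,-135.5)]])],True,col,1)
    for t,col in [(11,(0,0,255)),(-86,(255,0,255))]:
        w,h=(8,12.5) if t>0 else (37.5,88.5)
        cv2.polylines(cr,[np.array([P(p+M@[a*w,b*h,t]) for a,b in [(-1,-1),(1,-1),(1,1),(-1,1)]])],True,col,1)
    outs.append(cr)
cv2.imwrite("pics/f.png",np.hstack(outs)); print(p,s["contact_force"])
E
```

```text
[536.97931206 -18.2708203  117.16711401] [-0.20618672 -0.03950951 -0.37142335]
```

View pics/f.png

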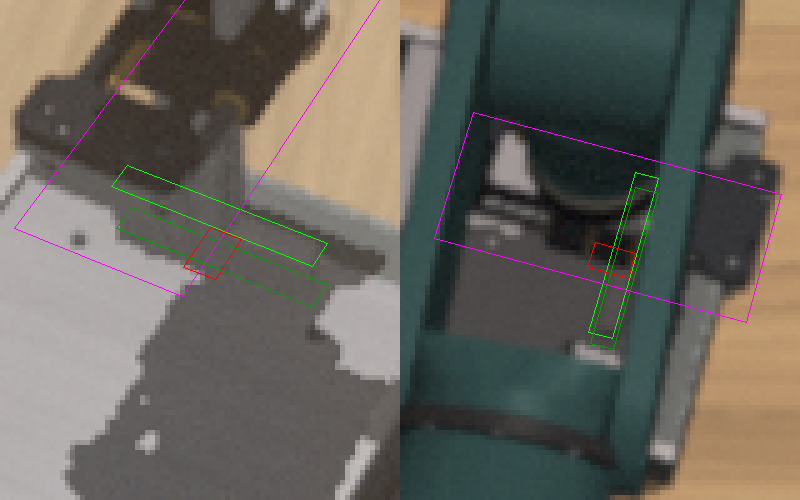

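```bash
python3 - <<'E'
from h import *
print("die placed by cam",at_z("side",(110+285/2.4,150+412/2.4),77).round(1),"tcp 553.3 220.1")
W=lambda x,y,z:[568+.974*x+.226*y,113-.226*x+.974*y,z]
g0=cv2.imread("pics/side0.png",0);
for n in ["e_side","f_side"]:
    g=cv2.imread(f"pics/{n}.png",0)
    # leading edge patch (in light at +x side) and bolt
    for w,nm in [(W(60,22,95),"edge"),(W(-60,22,95),"edge-"),(W(50,-122,95),"bolt?")]:
        u,v=proj("side",w).astype(int);t=g0[v-6:v+7,u-6:u+7]
        sr=g[v-26:v+27,u-26:u+27];m=cv2.matchTemplate(sr,t,5);_,mx,_,l=cv2.minMaxLoc(m);print(n,nm,round(mx,2),np.array(l)-20, at_z("side",(u+l[0]-20,v+l[1]-20),95).round(0)-np.array(at_z("side",(u,v),95)).round(0))
E
```

```text
die placed by cam [552.6 217.8  77. ] tcp 553.3 220.1
e_side edge 1.0 [0 0] [0. 0. 0.]
e_side edge- 1.0 [-18  -8] [41. -9.  0.]
e_side bolt? 1.0 [0 0] [0. 0. 0.]
f_side edge 1.0 [0 0] [0. 0. 0.]
f_side edge- 1.0 [-18  -8] [41. -9.  0.]
f_side bolt? 1.0 [0 0] [0. 0. 0.]
```

```bash
python3 - <<'E'
from h import *
W=lambda x,y,z:[568+.974*x+.226*y,113-.226*x+.974*y,z]
o=[]
for n,c in [("side0","side"),("f_side","side"),("f_top","top")]:
    im=cv2.imread(f"pics/{n}.png");u,v=proj(c,W(0,-140,115)).astype(int)
    k=cv2.resize(im[v-35:v+25,u-28:u+28],(266,285),interpolation=3).astype(float)
    k=np.clip((k-40)*2.0,0,255) ;o.append(k.astype(np.uint8)); print(n,u-28,v-35)
cv2.imwrite("pics/k.png",cv2.resize(np.hstack(o),(798,300)))
E
```

```text
side0 239 182
f_side 239 182
f_top 252 161
```

View pics/k.png

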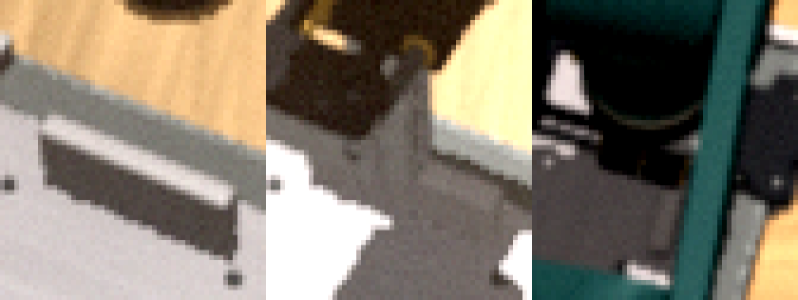

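Contrast-stretched, the finger slab at crop (395,60–200) appears over or in front of the handle (430–500,165–200), and the handle has not moved. I'll test gently whether the tips are above the handle's top.

```bash
python3 - <<'E'
from h import *
W=lambda x,y,z:[568+.974*x+.226*y,113-.226*x+.974*y,z]
for z in (106,116,126):
    p=at_z("side",(264,223),z);d=p[:2]-[568,113];print(z,p.round(),"case",(d@[.974,-.226]).round(1),(d@[.226,.974]).round(1))
for y in (-147.5,-122.5): print([proj("side",W(x,y,106)).round(1) for x in (-8,8)])
g=cv2.imread("pics/f_side.png",0)
for v in range(200,236,2): print(v,g[v,250:285:2])
E
```

```text
106 [542. -12. 106.] case 3.3 -127.5
116 [540.  -5. 116.] case -0.8 -120.9
126 [538.   3. 126.] case -4.8 -114.3
[array([272.7, 218.4]), array([266.4, 215.9])]
[array([267.4, 226.4]), array([261. , 223.8])]
200 [ 58  57  54  61  56  54  54  56  63  74  77  89 158 171 173 166 169 166]
202 [ 63  57  56  58  54  53  51  57  77  91  92  87 158 173 174 166 167 168]
204 [ 53  54  56  57  52  54  55  67  92  92  78  85 145 172 174 168 167 171]
206 [ 57  56  53  55  51  54  75  90  91  87  79  88 129 137 160 166 166 172]
208 [ 89  78  63  57  53  65  92  93  94  88  85  89 113 121 128 137 150 155]
210 [ 93  96  95  81  82  90  86  93  95  92  79  86 116 123 124 123 125 136]
212 [ 95  95  94  77  86  91  88  91  95  92  84  87  72 106 105 125 125 126]
214 [ 95  94  96  89  89  94  88  93  94  90  87  89  88  79  75  72  95 117]
216 [91 92 92 96 94 96 90 92 93 92 86 93 96 98 90 86 79 75]
218 [ 93  91  91  94  87  95  92  89  91  94  91  98 101 102  97  98  98  93]
220 [170 142  94  93  93  91  92  89  93  89  89  89  92  97  96  99  99 100]
222 [170 172 150 140 111  92  90  90  93  90  91  92  93  90  91  92  97 101]
224 [174 170 169 170 170 170 140  91  92  91  86  91  90  92  93  93  91  89]
226 [172 173 172 172 172 169 171 170  91  93  92  95  87  91  91  92  91  92]
228 [172 173 171 173 175 171  91  91  90  92  94  93  93  96  91  87  90  93]
230 [172 173 174 171 173 113  93  91  93  90  93  91  92  89  92  95  91  94]
232 [174 174 172 172 129  92  94  95  93  91  90  89  89  92  92  94  94  91]
234 [172 172 174 175 111  95  92  94  92  94  92  93  96  93  93  92  94  93]
```

Emit:
{"op": "jog_arm", "data": {"motion": [[0,0,0.5,0,0,0,-1],[0,0,0.5,0,0,0,-1],[0,0,0.5,0,0,0,-1],[0,0,0.5,0,0,0,-1]]}}

```text
clock: 17.6
eef_pos: [536.9, -18.5, 115.1]
tool_rot: [0.114, 0.994, 0.0, 0.0]
contact_force: [0.2, -0.1, -0.2]
gripper_width: 0.006
gripper_force: 0.0
```

Emit:
{"op": "jog_arm", "data": {"motion": [[0,0,1,0,0,0,-1],[0,0,1,0,0,0,-1],[0,0,1,0,0,0,-1],[0,0,1,0,0,0,-1],[0,0,0,0,0,0,-1]]}}

```text
clock: 18.23
eef_pos: [536.9, -18.4, 111.0]
tool_rot: [0.114, 0.994, 0.0, -0.0]
contact_force: [-0.1, 0.9, -0.2]
gripper_width: 0.009
gripper_force: 0.0
```

Emit:
{"op": "jog_arm", "data": {"motion": [[0,2,0,0,0,0,-1],[0,2,0,0,0,0,-1],[0,2,0,0,0,0,-1],[0,2,0,0,0,0,-1]]}}

```text
clock: 18.73
eef_pos: [538.8, -10.5, 111.2]
tool_rot: [0.114, 0.994, 0.0, 0.0]
contact_force: [0.8, -0.1, -0.9]
gripper_width: 0.007
gripper_force: 0.0
```

```bash
python3 - <<'E'
from h import *
s=sense();print(s)
im=read_camera("side");cv2.imwrite("pics/m_side.png",im);g=cv2.cvtColor(im,6);g0=cv2.imread("pics/side0.png",0)
print("now");
for v in range(196,236,2): print(v,g[v,240:290:2],)
print("start")
for v in range(204,236,2): print(v,g0[v,240:290:2],)
E
```

```text
{'clock': 18.725, 'q': array([-1.24710333e-01,  9.09141817e-02,  1.52193681e+00,  1.05251643e-04,
        1.52864258e+00, -1.46779641e+00]), 'joint_velocities': array([ 0.02820686,  0.00843041, -0.00760033, -0.00242461,  0.00234609,
        0.0291279 ]), 'effort': array([-1.23548680e-01, -3.33762181e+01, -2.94270730e+01, -8.17223685e-03,
        7.55840074e-02, -2.44357885e-02]), 'eef_pos': array([538.80803872, -10.46356497, 111.18700901]), 'tool_rot': array([1.13611499e-01, 9.93525250e-01, 5.20383287e-05, 5.01076991e-05]), 'contact_force': array([ 0.79453353, -0.05604038, -0.85034902]), 'moment': array([-0.02887945,  0.02014811, -0.03973211]), 'gripper_force': 0.0, 'gripper_width': 0.007267250569761469}
now
196 [ 67  71  64  58  56  86 127 105  88  52  56  53  55  71  66  75  66  53
  81 172 170 170 172 170 177]
198 [ 68  65  60  51  56  56  56  56  52  56  55  67  80  63  64  66  67  54
 161 174 169 170 171 173 177]
200 [ 73  63  57  55  58  61  54  56  55  57  59  92  78  63  68  74  66 130
 172 175 167 170 170 174 178]
202 [ 75  57  57  57  59  58  54  53  55  55  51  76  66  67 
[... 2775 characters left out ...]
  74  73  74  77  77  77  75
  77  75  78 101 131 135  86]
224 [144 144 141 143 144 146 141 142 140 141 141 115  74  75  78  75  77  76
  75  77  76  75  75  75  85]
226 [144 142 142 140 142 141 143 143 141 141 140 139 139 116  94  73  75  71
  74  77  74  75  74  78  83]
228 [144 143 142 142 144 143 142 143 143 142 141 143 140 143 141 140  92  78
  76  76  73  76  76  77  99]
230 [140 141 144 145 142 142 142 141 142 140 141 144 145 144 142 142 142 139
 117  90  80  76  78  73  77]
232 [139 140 143 140 144 143 146 144 142 143 143 143 142 145 141 145 142 143
 142 142 129 117  75  79 109]
234 [142 141 142 141 142 141 141 144 144 143 143 140 143 142 145 144 143 142
 144 144 144 145 144 127 135]
```

```bash
python3 - <<'E'
from h import *
# r.png: tcp (554.7,220.5,187.2), far (-y) finger bottom ~ (230,285.4); near finger bottom ~(214.2,307.5)
t=np.array([554.7,220.5,187.2]);ax=np.array([-.959,.284,0]);ay=np.array([.284,.959,0])
u,v=proj("side",[505,-363,60]).astype(int);print("g tip px",u-50+46.7,v-50+36)
tg=np.array([503.9,-356.7,138.2])
for ta in (11,0,-10,-20):
    print(ta,"r far",[proj("side",t+ax*a-ay*b+[0,0,-ta]).round(0) for a in(-8,8) for b in (22,35)],"near",[proj("side",t+ax*a+ay*b+[0,0,-ta]).round(0) for a in(-8,8) for b in (22,35)])
    print("   g near",[proj("side",tg+ax*a+ay*b+[0,0,-ta]).round(0) for a in(-8,8) for b in (47,59.5)])
E
```

```text
g tip px 307.7 123
11 r far [array([225., 287.]), array([229., 281.]), array([232., 291.]), array([236., 285.])] near [array([211., 306.]), array([206., 312.]), array([218., 310.]), array([214., 316.])]
   g near [array([301., 129.]), array([298., 132.]), array([306., 131.]), array([304., 134.])]
0 r far [array([224., 284.]), array([228., 278.]), array([232., 288.]), array([236., 282.])] near [array([210., 303.]), array([205., 309.]), array([217., 307.]), array([213., 313.])]
   g near [array([301., 126.]), array([299., 129.]), array([306., 128.]), array([304., 131.])]
-10 r far [array([224., 281.]), array([228., 276.]), array([231., 285.]), array([235., 279.])] near [array([209., 300.]), array([204., 306.]), array([217., 305.]), array([212., 311.])]
   g near [array([301., 123.]), array([299., 126.]), array([307., 125.]), array([304., 128.])]
-20 r far [array([223., 278.]), array([227., 273.]), array([230., 282.]), array([235., 277.])] near [array([208., 298.]), array([204., 304.]), array([216., 302.]), array([211., 308.])]
   g near [array([301., 120.]), array([299., 122.]), array([307., 122.]), array([304., 125.])]
```

The images put the fingertips about 20 mm higher than the nominal figures say, so the fingers have been passing above the handle. I'll touch the top of the handle gently to calibrate the tip height.

Emit:
{"op": "jog_arm", "data": {"motion": [[0,-4,0,0,0,0,-1],[0,-6,0,0,0,0,-1],[0,0,1,0,0,0,-1],[0,0,1,0,0,0,-1],[0,0,0,0,0,0,-1]]}}

```text
clock: 19.4
eef_pos: [536.5, -20.4, 109.1]
tool_rot: [0.114, 0.994, 0.0, -0.0]
contact_force: [0.4, 0.4, 1.1]
gripper_width: 0.005
gripper_force: 0.0
```

Emit:
{"op": "jog_arm", "data": {"motion": [[0,0,1,0,0,0,-1],[0,0,1,0,0,0,-1],[0,0,0,0,0,0,-1]]}}

```text
clock: 19.77
eef_pos: [536.7, -20.4, 108.8]
tool_rot: [0.114, 0.994, -0.0, 0.001]
contact_force: [-3.2, 0.8, 7.2]
gripper_width: 0.007
gripper_force: 3.2
```

Emit:
{"op": "jog_arm", "data": {"motion": [[0,0,1,0,0,0,-1],[0,0,1,0,0,0,-1],[0,0,0,0,0,0,-1]]}}

```text
clock: 20.15
eef_pos: [536.8, -20.4, 108.7]
tool_rot: [0.114, 0.994, -0.0, 0.001]
contact_force: [-4.5, 0.4, 13.9]
gripper_width: 0.004
gripper_force: 6.4
```

The contact is at TCP z 109 with the handle top at 125, so the tips are effectively 16 mm above the reported TCP. I back off behind the handle and go lower.

Emit:
{"op": "jog_arm", "data": {"motion": [[0,0,-10,0,0,0,-1],[0,0,-15,0,0,0,-1],[0,-25,0,0,0,0,-1],[0,-20,0,0,0,0,-1],[0,0,0,0,0,0,-1]]}}

```text
clock: 20.78
eef_pos: [526.4, -65.0, 130.5]
tool_rot: [0.115, 0.993, 0.0, 0.0]
contact_force: [-0.3, -0.1, 0.1]
gripper_width: 0.003
gripper_force: 0.0
```

Emit:
{"op": "jog_arm", "data": {"motion": [[0,0,15,0,0,0,-1],[0,0,15,0,0,0,-1],[0,0,10,0,0,0,-1],[0,0,0,0,0,0,-1],[0,0,0,0,0,0,-1]]}}

```text
clock: 21.4
eef_pos: [526.6, -64.1, 90.4]
tool_rot: [0.114, 0.994, 0.0, 0.0]
contact_force: [-0.1, -0.2, -1.1]
gripper_width: 0.003
gripper_force: 0.0
```

Emit:
{"op": "jog_arm", "data": {"motion": [[0,4,0,0,0,0,-1],[0,4,0,0,0,0,-1],[0,2,0,0,0,0,-1],[0,2,0,0,0,0,-1],[0,2,0,0,0,0,-1]]}}

```text
clock: 22.02
eef_pos: [529.5, -50.5, 90.2]
tool_rot: [0.114, 0.994, 0.0, 0.0]
contact_force: [0.3, 0.7, 1.0]
gripper_width: 0.002
gripper_force: 0.0
```

Emit:
{"op": "jog_arm", "data": {"motion": [[0,2,0,0,0,0,-1],[0,2,0,0,0,0,-1],[0,2,0,0,0,0,-1],[0,2,0,0,0,0,-1],[0,2,0,0,0,0,-1]]}}

```text
clock: 22.65
eef_pos: [531.2, -43.2, 90.2]
tool_rot: [0.114, 0.993, -0.002, -0.0]
contact_force: [-2.2, -5.5, 0.8]
gripper_width: 0.004
gripper_force: 3.1
```

Contact with the handle at 5.5 N. Now I push steadily.

Emit:
{"op": "jog_arm", "data": {"motion": [[0,2,0,0,0,0,-1],[0,3,0,0,0,0,-1],[0,4,0,0,0,0,-1],[0,4,0,0,0,0,-1],[0,4,0,0,0,0,-1]]}}

```text
clock: 23.28
eef_pos: [534.9, -26.6, 90.2]
tool_rot: [0.114, 0.993, -0.002, -0.001]
contact_force: [-1.3, -5.4, 0.7]
gripper_width: 0.002
gripper_force: 3.1
```

Emit:
{"op": "jog_arm", "data": {"motion": [[0,4,0,0,0,0,-1],[0,4,0,0,0,0,-1],[0,4,0,0,0,0,-1],[0,4,0,0,0,0,-1],[0,4,0,0,0,0,-1]]}}

```text
clock: 23.9
eef_pos: [539.3, -7.0, 90.2]
tool_rot: [0.114, 0.993, -0.002, -0.001]
contact_force: [-2.7, -6.5, 2.1]
gripper_width: 0.005
gripper_force: 3.1
```

Emit:
{"op": "jog_arm", "data": {"motion": [[0,4,0,0,0,0,-1],[0,4,0,0,0,0,-1],[0,4,0,0,0,0,-1],[0,4,0,0,0,0,-1],[0,4,0,0,0,0,-1]]}}

```text
clock: 24.52
eef_pos: [543.7, 12.5, 90.2]
tool_rot: [0.114, 0.993, -0.002, -0.001]
contact_force: [-2.5, -6.3, 1.4]
gripper_width: 0.007
gripper_force: 3.1
```

Emit:
{"op": "jog_arm", "data": {"motion": [[0,4,0,0,0,0,-1],[0,4,0,0,0,0,-1],[0,4,0,0,0,0,-1],[0,4,0,0,0,0,-1],[0,4,0,0,0,0,-1]]}}

```text
clock: 25.15
eef_pos: [548.1, 32.0, 90.2]
tool_rot: [0.114, 0.993, -0.002, -0.001]
contact_force: [-3.2, -6.4, 1.8]
gripper_width: 0.007
gripper_force: 3.1
```

Emit:
{"op": "jog_arm", "data": {"motion": [[0,4,0,0,0,0,-1],[0,4,0,0,0,0,-1],[0,4,0,0,0,0,-1],[0,4,0,0,0,0,-1],[0,4,0,0,0,0,-1]]}}

```text
clock: 25.78
eef_pos: [552.5, 51.5, 90.2]
tool_rot: [0.114, 0.993, -0.002, -0.001]
contact_force: [-3.1, -5.5, 2.6]
gripper_width: 0.006
gripper_force: 3.1
```

Emit:
{"op": "jog_arm", "data": {"motion": [[0,4,0,0,0,0,-1],[0,4,0,0,0,0,-1],[0,4,0,0,0,0,-1],[0,4,0,0,0,0,-1],[0,4,0,0,0,0,-1]]}}

```text
clock: 26.4
eef_pos: [556.9, 71.0, 90.2]
tool_rot: [0.114, 0.993, -0.002, -0.001]
contact_force: [-3.5, -5.8, 2.5]
gripper_width: 0.006
gripper_force: 3.1
```

```bash
python3 - <<'E'
from h import *
s=sense();p=s["eef_pos"][:2]-[568,113];print(s["clock"],"case",p@[.974,-.226],p@[.226,.974],"Fy",s["contact_force"][:2]@[.226,.974])
E
```

```text
26.4 case -1.3179252727763142 -43.38651697551475 Fy -6.423656724455704
```

Emit:
{"op": "jog_arm", "data": {"motion": [[0,4,0,0,0,0,-1],[0,4,0,0,0,0,-1],[0,4,0,0,0,0,-1],[0,4,0,0,0,0,-1],[0,2,0,0,0,0,-1]]}}

```text
clock: 27.02
eef_pos: [560.9, 88.7, 90.2]
tool_rot: [0.114, 0.993, -0.002, -0.001]
contact_force: [-3.4, -4.0, 2.9]
gripper_width: 0.007
gripper_force: 3.1
```

Emit:
{"op": "jog_arm", "data": {"motion": [[0,2,0,0,0,0,-1],[0,2,0,0,0,0,-1],[0,2,0,0,0,0,-1],[0,1,0,0,0,0,-1],[0,1,0,0,0,0,-1]]}}

```text
clock: 27.65
eef_pos: [562.6, 96.4, 90.2]
tool_rot: [0.114, 0.993, -0.002, -0.001]
contact_force: [-3.5, -5.1, 2.5]
gripper_width: 0.006
gripper_force: 3.0
```

Emit:
{"op": "jog_arm", "data": {"motion": [[0,1,0,0,0,0,-1],[0,1,0,0,0,0,-1],[0,1,0,0,0,0,-1],[0,1,0,0,0,0,-1]]}}

```text
clock: 28.15
eef_pos: [563.5, 100.3, 90.2]
tool_rot: [0.114, 0.993, -0.002, -0.001]
contact_force: [-4.6, -5.5, 2.9]
gripper_width: 0.003
gripper_force: 3.0
```

Emit:
{"op": "jog_arm", "data": {"motion": [[0,1,0,0,0,0,-1],[0,1,0,0,0,0,-1],[0,1,0,0,0,0,-1],[0,1,0,0,0,0,-1]]}}

```text
clock: 28.65
eef_pos: [564.4, 104.2, 90.2]
tool_rot: [0.114, 0.993, -0.002, -0.002]
contact_force: [-3.9, -5.9, 3.4]
gripper_width: 0.006
gripper_force: 3.0
```

Emit:
{"op": "jog_arm", "data": {"motion": [[0,1,0,0,0,0,-1],[0,1,0,0,0,0,-1],[0,1,0,0,0,0,-1]]}}

```text
clock: 29.02
eef_pos: [565.0, 107.1, 90.2]
tool_rot: [0.114, 0.993, -0.002, -0.002]
contact_force: [-3.4, -4.6, 2.3]
gripper_width: 0.008
gripper_force: 3.1
```

Emit:
{"op": "jog_arm", "data": {"motion": [[0,1,0,0,0,0,-1],[0,1,0,0,0,0,-1],[0,1,0,0,0,0,-1]]}}

```text
clock: 29.4
eef_pos: [565.5, 109.3, 90.2]
tool_rot: [0.114, 0.993, -0.003, -0.002]
contact_force: [-4.9, -7.0, 3.2]
gripper_width: 0.001
gripper_force: 4.0
```

Emit:
{"op": "jog_arm", "data": {"motion": [[0,1,0,0,0,0,-1],[0,1,0,0,0,0,-1],[0,1,0,0,0,0,-1]]}}

```text
clock: 29.78
eef_pos: [566.0, 111.5, 90.2]
tool_rot: [0.114, 0.993, -0.004, -0.002]
contact_force: [-5.0, -8.9, 3.5]
gripper_width: 0.005
gripper_force: 4.9
```

Emit:
{"op": "jog_arm", "data": {"motion": [[0,1,0,0,0,0,-1],[0,0.5,0,0,0,0,-1],[0,0,0,0,0,0,-1]]}}

```text
clock: 30.15
eef_pos: [566.1, 111.9, 90.2]
tool_rot: [0.115, 0.993, -0.005, -0.002]
contact_force: [-6.0, -10.0, 4.3]
gripper_width: 0.008
gripper_force: 5.8
```

Emit:
{"op": "jog_arm", "data": {"motion": [[0,0.5,0,0,0,0,-1],[0,0.5,0,0,0,0,-1],[0,0,0,0,0,0,-1]]}}

```text
clock: 30.52
eef_pos: [566.1, 111.9, 90.3]
tool_rot: [0.115, 0.993, -0.005, -0.002]
contact_force: [-7.4, -12.7, 4.5]
gripper_width: 0.009
gripper_force: 6.9
```

Emit:
{"op": "jog_arm", "data": {"motion": [[0,0.5,0,0,0,0,-1],[0,0.5,0,0,0,0,-1],[0,0,0,0,0,0,-1]]}}

```text
clock: 30.9
eef_pos: [566.1, 111.9, 90.3]
tool_rot: [0.115, 0.993, -0.006, -0.003]
contact_force: [-6.6, -14.6, 5.4]
gripper_width: 0.003
gripper_force: 8.0
```

The position has stalled while the force climbs, to about 16 N, so this is the hard stop. Backing off.

Emit:
{"op": "jog_arm", "data": {"motion": [[0,-3,0,0,0,0,-1],[0,-5,0,0,0,0,-1],[0,-10,0,0,0,0,-1],[0,0,0,0,0,0,-1],[0,0,0,0,0,0,-1]]}}

```text
clock: 31.52
eef_pos: [564.7, 101.1, 90.2]
tool_rot: [0.114, 0.994, 0.0, 0.0]
contact_force: [0.1, 0.7, -0.3]
gripper_width: 0.009
gripper_force: 0.0
```

Emit:
{"op": "jog_arm", "data": {"motion": [[0,0,-30,0,0,0,-1],[0,0,-40,0,0,0,-1],[0,0,-40,0,0,0,-1],[0,0,0,0,0,0,-1],[0,0,0,0,0,0,-1]]}}

```text
clock: 32.15
eef_pos: [564.2, 101.1, 199.1]
tool_rot: [0.113, 0.994, -0.0, -0.001]
contact_force: [0.0, 0.6, -0.4]
gripper_width: 0.005
gripper_force: 0.0
```

```bash
python3 - <<'E'
from h import *
s=sense();print(s["clock"],s["eef_pos"],s["contact_force"].round(1),abs(s["joint_velocities"]).max())
read_camera("side")
for r in regions_of("side","door")[:1]:
    ys,xs=np.where(r["region"]);i=ys.argmax();d=at_z("side",(xs[i],ys[i]),95)[:2]-[568,113];print("door front corner case",d@[.974,-.226],d@[.226,.974])
print(finish_job())
E
```

```text
32.15 [564.21915857 101.09816352 199.09324937] [ 0.   0.6 -0.4] 0.032799482008275774
door front corner case -93.65791221797264 181.54939021924633
the job is handed in; nothing more can be done
None
```

The job is handed in at 32 s, with no verdict returned: the heel die stands upright in the well, and the door was pushed to its hard stop at about 16 N and let go. I moved neither of the other dies.

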